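# Clear the swing and hold the jar cage's gate wide

## Task

Get the jar cage ready for unloading: first stand the glue bottle, which is in the way of the gate, upright in its empty place on the narrow plywood riser between the date stamp and the labels, and let go of it. Then squeeze the red main catch so that the gate springs ajar onto its safety hook, squeeze the yellow safety catch to free it, and swing the gate by its upright pull bar past its half-way click until it stands at least square to the front of the cage. Finish while still holding the gate wide by the pull bar (it swings back by itself), with the bottle still standing on the riser and without tipping the bottle or shifting the cup, the loose cork or the counter.

Things in the scene. Friction and masses are not known exactly. Their poses are not given: they have to be found in the camera images.
- cage: Wire-mesh steel cage for two jars (both inside), 265 mm wide (y), 160 deep (x), 200 high, fast to the table. Origin on the table at the middle of the mouth; the front with the gate faces the cage's own -x, +y is to the left as one faces the gate from outside, z up.
- main_grip (a point): Main catch, on an outrigger at the right-hand (-y) front corner of the cage: two upright finger tabs side by side along the cage's y, a fixed black one (-y side) and a sliding red one (+y side), each 10 mm thick and 26 mm wide; 40 mm over the outer faces. They reach from 213 to 258 mm above the table. The point lies midway between the outer faces, 240 mm above the table.
- main_catch (a joint): Travel of the red tab towards the black one in m: 0 out, 0.012 fully squeezed. Its spring takes 3 N, rising to 9 N. Beyond 0.008 the bolt lets go of the gate, which springs ajar at once; released, the tab springs back.
- safety_grip (a point): Safety catch, on the lintel above the gate near its middle: the same pair of tabs as the main catch (fixed black one on the cage's -y side, sliding yellow one on the +y side, 40 mm over the outer faces, same heights). The point lies midway between the outer faces, 240 mm above the table. Its hook stops the opening gate at about 0.15 rad.
- safety_catch (a joint): Travel of the yellow tab towards the black one in m: 0 out, 0.012 fully squeezed; same spring as the main catch, it springs back when released. Beyond 0.008 its hook frees a gate that has already left the main catch; before that, squeezing it does nothing.
- gate (a joint): Angle of the gate in rad: 0 shut, 1.57 square to the front, 1.9 at the stop. A hinge spring rests it at about 0.35 once free and pulls back with 1 to 2 N at the bar when wide. A click stop at about 1.0 (0.85 to 1.15) takes about 3 N more at the bar; a gate let go beyond it comes back to about 1.1 and stands there, half open.
- gate_hinge (a point): Point on the gate's upright hinge axis, at the left-hand edge of the mouth (cage frame x 0, y +120 mm), 200 mm above the table. The gate is 235 mm wide and 190 mm high; its free (right-hand) edge swings outwards, clockwise seen from above.
- pull_bar: Upright round steel pull bar of the gate, 14 mm in diameter, from 60 to 240 mm above the table, on stand-offs at 100 and 170 mm, free above; its top end can be pinched from above. Origin on its axis, 225 mm above the table. It stands 46 mm in front of the gate's plane, 195 mm from the hinge axis along the gate, and turns with the gate.
- glue_bottle: White glue bottle with a red nozzle, 47 mm in diameter, body up to 105 mm, 130 mm high with the nozzle (24 mm wide), 150 g. Origin at the middle of its underside. It stands in the gate's swing, in front of the cage.
- riser_place (a point): Middle of the top of the plywood riser, a narrow board 60 mm wide (point x) and 236 mm long (point y), its top 75 mm above the table. A date stamp (87 mm tall) stands at y +88 mm and a stack of labels lies at y -84 mm, both fixed; between them is 110 mm of free board for the bottle.
- tasting_cup: Small white porcelain cup, 48 mm wide and 35 mm high, a bystander. Origin under its middle.
- tally_counter: Small white hand counter, 51 x 44 x 22 mm, lying to the left, a bystander. Origin under its middle.
- loose_cork: Wood-topped cork stopper standing head down, 40 mm wide and 36 mm high, a bystander in front of the cage. Origin under its middle.
Not all that is in view belongs to the job. What is meant by the glue_bottle is not blue or pink, and is the larger of those in its own colour.

How it is judged:
By the outcome, as a careful person would: the job done as asked, in the order asked, and still so for the second after the job is handed in, while the arm keeps its last pose, push and grip.
It also fails if it takes over 72 s, if anything falls off the work surface, if the arm or the gripper's body presses on something with over 40 N, if the wrist force passes 120 N, or if a joint passes its speed limit or range.

## Robot

A 7-joint arm with a two-finger parallel gripper is mounted at the origin on the work surface; the furniture and walls round the work are solid. World frame = base frame: x ahead of the robot, y to its left, z up, the work surface at z = 0. Lengths are in mm, angles in rad, forces in N, time in s.
With the tool pointing down it reaches from about 425 to 875 mm from the base axis. Payload 8.4 kg.
Tool frame: the origin (TCP) lies on the centre line of the jaws, within the pads' length; the fingertips stand 25 mm ahead of it and the grasp point (between the pads) lies 6 mm ahead of it; z points along the fingers, y is the line along which they close (so a half turn about z gives the same grasp; the last joint's range is limited). The gripper opens to 87 mm and grips with 3 to 60 N. Pads are 19 mm wide; open, the fingers measure 117 mm over their backs; the gripper's body (75 mm by 190 mm) begins 51 mm behind the grasp point.
Start: joints at [1.057, 0.333, 0.04, 1.465, -0.013, 1.343, -0.059], TCP at [261.93, -594.859, 247.546] pointing down, gripper open.
Joint ranges: [-2.58, 2.58], [-0.38, 2.09], [-1.3, 1.39], [0.25, 2.4], [-1.5, 4.64], [0.08, 2.09], [-2.65, 2.65]. Speed limits (rad/s): [2.22, 2.22, 2.79, 2.79, 3.14, 3.14, 3.14].

## Interface

Orientations are given as a 3x3 rotation matrix whose columns are the frame's x, y, z axes.
In Python, from rig import * gives the robot as it stands.
- The arm moves only by the tool move_arm, never from a script. Its argument "commands" is a list of rows, each an object with "grip": the opening, from -1 (shut) to 1 (fully open), so that 0 is half open; "delta_pos": the shift along the tool's x, y, z in units of 5 cm (1.0 is 5 cm), a list of three; "twist": the turn about the tool's z in units of 0.1 rad (1.0 is 0.1 rad). A call has exactly 8 rows; each row shifts and turns the commanded pose from where the row before left it, along the tool's axes as they then stand; what a row does not reach is not made up. A row lasts 1/8 s, in which the tool goes at most 62.5 mm and 10.7 degrees, less where a joint would pass 70% of its speed; a pose out of reach is approached as far as the arm can. A call with a number of a shift or a turn outside -1 to 1 is refused whole. A call with a gripper value outside its range is refused whole. The fingers move at their own pace and stop on an object; "newtons" is the grip in N (left out, the last holds). Time passes only in rows, so rows that do not move let the fingers close, or fill a call up. It gives the time, the measured TCP pose, the force, the opening and the grip force at its end, in the units of the state.
- read_state(): the state, without advancing time (a new reading comes with each control period).
- grab_frame(name): name is "side" or "top"; returns the picture (384x512x3 uint8, red, green, blue); there is no depth.
- calibration(name): a dict with "K" (3x3 intrinsics, pixels), "position" and "rotation" of the camera in the world. Camera axes: x right, y up, looking along -z (the intrinsics and any distortion apply to the point x, -y, -z); pixel columns grow to the right and rows downward; lengths in mm; the calibration is good to about 2 mm. A picture is of the moment at which its call begins. calibration takes no time and is no camera call.
- finish_job(): hands the job in; it is judged then, once.
The state is a dict: "clock": time; "joint_positions": joint angles; "dq": joint speeds; "effort": joint torques, N m; "position": TCP position; "tool_rot": TCP orientation; "wrist_force": force on the tool from outside, world axes, zero at the start; "moment": the same for the moment, N m; "width": finger opening in mm; "finger_force": force on a finger pad.
Only numpy, scipy, OpenCV 4.12 (cv2) and the standard library are available. Lean on these libraries where they do the work, as an engineer would, in place of code of your own. Each camera call takes 0.05 s, during which the arm holds its last target. There are 200 camera calls.

## Working session

There is one attempt and no reset: what is moved stays moved. The work goes in short steps, Python scripts to look and compute and a tool call to move; the robot and the scene stay as the last step left them, time stands still between calls to the robot, and variables do not carry over. Pictures are saved under pics/ and viewed, at most 11 in all, crops included, and the job is handed in when it is done.

Besides the shell and the picture viewer there is one more tool, called after ">>>" as name(argument=value, ...), one argument or row to a line, values as JSON. move_arm: Moves the arm, as the interface text tells. Shifts and turns lie within -1 to 1; 1 stands for 5 cm of shift or 0.1 rad of turn. Its arguments: {"type":"object","properties":{"commands":{"type":"array","items":{"type":"object","properties":{"grip":{"type":"number"},"delta_pos":{"type":"array","items":{"type":"number","minimum":-1,"maximum":1}},"twist":{"type":"number","minimum":-1,"maximum":1}}}},"newtons":{"type":"number"}},"required":["commands"]}

```bash
mkdir -p pics
python3 - <<'E'
from rig import *
import cv2
for n in("side","top"):
    f=grab_frame(n); cv2.imwrite(f"pics/{n}0.png",cv2.resize(f[:,:,::-1],(768,576),interpolation=cv2.INTER_CUBIC)); cv2.imwrite(f"{n}0raw.png",f[:,:,::-1])
    print(n,{k:v for k,v in calibration(n).items()})
s=read_state();print(s)
E
```

```text
side {'K': array([[461.66940331,   0.        , 266.30721032],
       [  0.        , 461.66940331, 193.23067535],
       [  0.        ,   0.        ,   1.        ]]), 'position': array([ -60.28255463, 1092.76110852,  647.8270032 ]), 'rotation': array([[-0.87760948,  0.15801428, -0.4525849 ],
       [-0.47919887, -0.31485713,  0.81928837],
       [-0.01304032,  0.93589341,  0.35204187]])}
top {'K': array([[457.57010579,   0.        , 253.30095193],
       [  0.        , 457.57010579, 190.64072165],
       [  0.        ,   0.        ,   1.        ]]), 'position': array([ 404.81608702,   -5.4936157 , 1576.51035801]), 'rotation': array([[-0.01883438,  0.99557296, -0.09208556],
       [-0.99980217, -0.01816494,  0.00810256],
       [ 0.00639396,  0.09221995,  0.99571813]])}
{'clock': 0.1, 'joint_positions': array([ 1.05678789,  0.33385589,  0.03989106,  1.46616687, -0.01336612,
        1.34329771, -0.05849718]), 'dq': array([-0.00089659, -0.00117125,  0.00185783, -0.00177988, -0.00026445,
       -0.00052166,  0.00172623]), 'effort': array([ 3.41651350e-03, -6.57809258e+01,  1.33973300e+00, -4.04706967e+01,
       -5.95653174e-02,  4.09210066e-02,  8.69399128e-05]), 'position': array([ 261.76486577, -594.54613589,  246.7461441 ]), 'tool_rot': array([[ 9.15202229e-01,  4.02994259e-01, -7.12019968e-04],
       [ 4.02994865e-01, -9.15201348e-01,  1.27747095e-03],
       [-1.36828175e-04, -1.45608466e-03, -9.99998931e-01]]), 'wrist_force': array([-0.36402637,  0.16824848,  0.40299251]), 'moment': array([ 0.00131761, -0.06723668, -0.05262392]), 'finger_force': 0.0, 'width': 87.00382168196428}
```

View pics/side0.png

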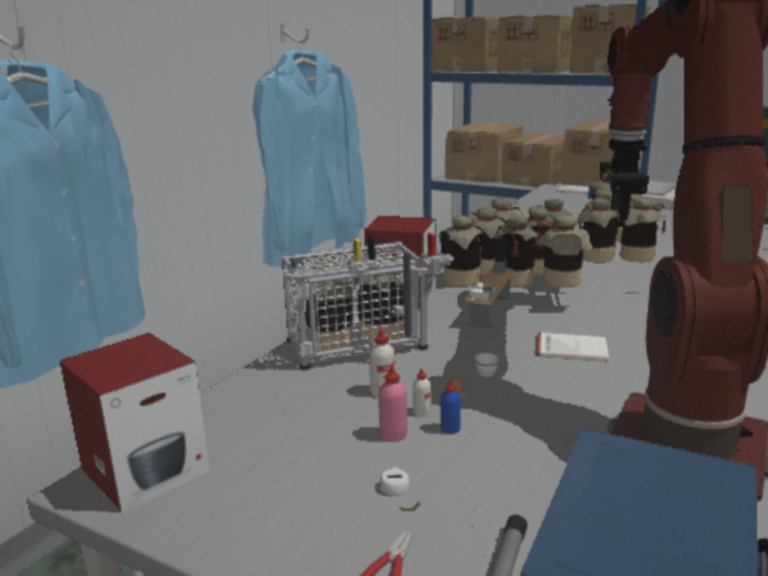

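View pics/top0.png

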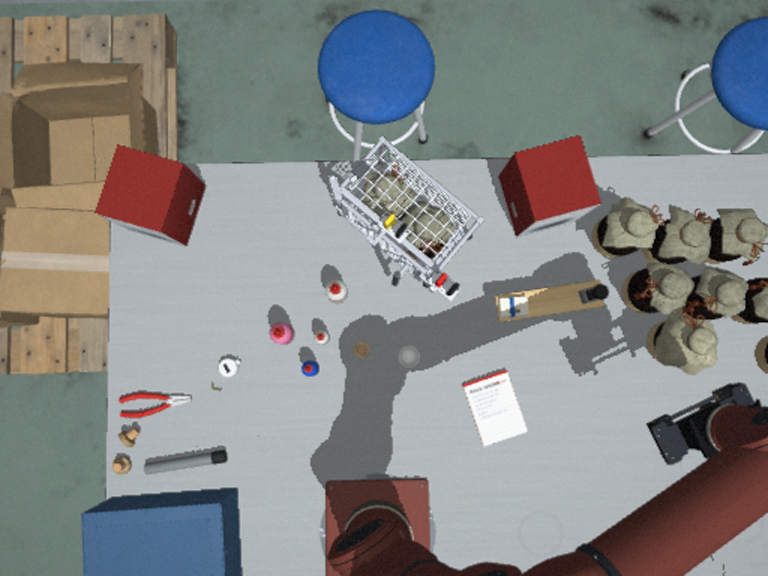

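The side view shows the large white bottle at (381,365), the small white one at (422,395), and the cage at about (360,300). In the top view the bottle is at (336,290), the cage at (410,205), the red tab at (442,281), the yellow tab at (390,221), the riser at (552,300), the cup at (408,355) and the cork at (361,349). I'll zoom in to get exact pixels.

```bash
cat > h.py <<'E'
import numpy as np,cv2
from rig import *
def ray(n,u,v):
    c=calibration(n);K=c["K"];d=np.array([(u-K[0,2])/K[0,0],-(v-K[1,2])/K[1,1],-1.])
    return c["position"],c["rotation"]@d
def onz(n,u,v,z):
    o,d=ray(n,u,v);return o+d*(z-o[2])/d[2]
def tri(a,b):
    o1,d1=ray("top",*a);o2,d2=ray("side",*b)
    t=np.linalg.lstsq(np.c_[d1,-d2],o2-o1,rcond=None)[0]
    p,q=o1+t[0]*d1,o2+t[1]*d2
    return (p+q)/2,np.linalg.norm(p-q)
def proj(n,p):
    c=calibration(n);q=c["rotation"].T@(np.asarray(p,float)-c["position"]);K=c["K"]
    return np.array([K[0,2]+K[0,0]*q[0]/-q[2],K[1,2]-K[1,1]*q[1]/-q[2]])
def crop(f,x0,y0,w,h,s,name):
    cv2.imwrite(name,cv2.resize(f[y0:y0+h,x0:x0+w],None,fx=s,fy=s,interpolation=cv2.INTER_CUBIC))
def blobs(f,lo,hi,amin=4):
    m=cv2.inRange(cv2.cvtColor(f,cv2.COLOR_BGR2HSV),lo,hi)
    n,_,st,ce=cv2.connectedComponentsWithStats(m)
    return [(st[i,:5].tolist(),ce[i].round(1).tolist()) for i in range(1,n) if st[i,4]>=amin]
E
python3 - <<'E'
from h import *
t=cv2.imread("top0raw.png");s=cv2.imread("side0raw.png")
crop(t,205,85,200,150,4,"pics/tc.png");crop(s,180,140,175,130,4.5,"pics/sc.png")
for n,f in(("top",t),("side",s)):
    for nm,lo,hi in(("red",(0,150,90),(6,255,255)),("red2",(172,150,90),(180,255,255)),("yel",(22,120,100),(34,255,255))):
        print(n,nm,[b for b in blobs(f,lo,hi) if b[0][4]<400])
E
```

```text
top red [([290, 182, 8, 9, 34], [293.8, 186.4]), ([220, 189, 7, 7, 34], [222.9, 192.0]), ([182, 218, 7, 7, 34], [185.3, 221.2]), ([212, 223, 3, 4, 10], [213.0, 224.2]), ([204, 244, 3, 4, 12], [205.0, 245.5]), ([309, 247, 28, 11, 31], [321.5, 252.2]), ([80, 262, 32, 6, 94], [94.5, 264.0]), ([81, 269, 32, 9, 97], [96.2, 274.3])]
top red2 []
top yel [([256, 142, 8, 10, 46], [259.6, 146.8])]
side red [([286, 156, 4, 14, 28], [288.3, 162.1]), ([251, 220, 7, 8, 32], [254.0, 224.6]), ([258, 245, 7, 10, 41], [261.0, 250.3]), ([280, 249, 3, 3, 8], [280.9, 249.9]), ([64, 255, 4, 2, 4], [65.5, 255.8]), ([298, 255, 5, 5, 18], [300.1, 257.6]), ([242, 369, 17, 15, 82], [250.6, 377.0]), ([262, 371, 5, 13, 44], [264.3, 377.7])]
side red2 []
side yel [([237, 159, 3, 15, 34], [238.2, 166.7])]
```

View pics/tc.png

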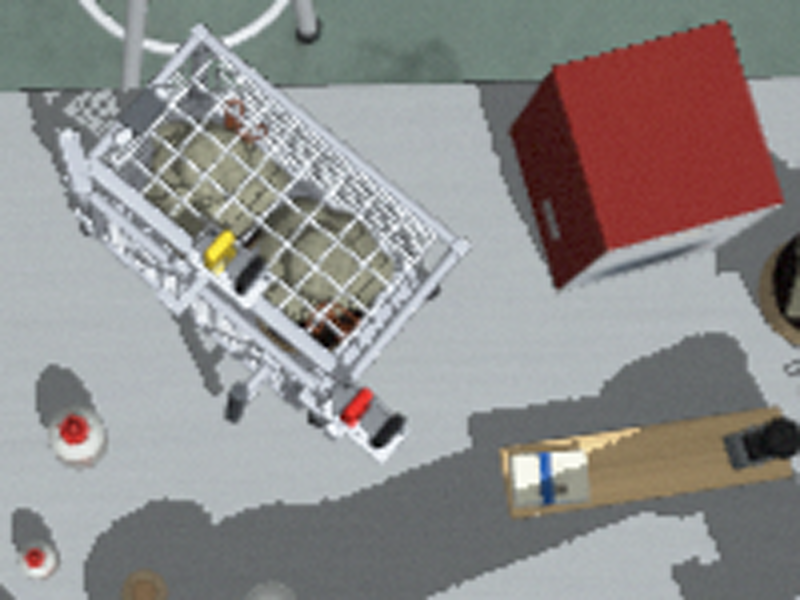

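View pics/sc.png

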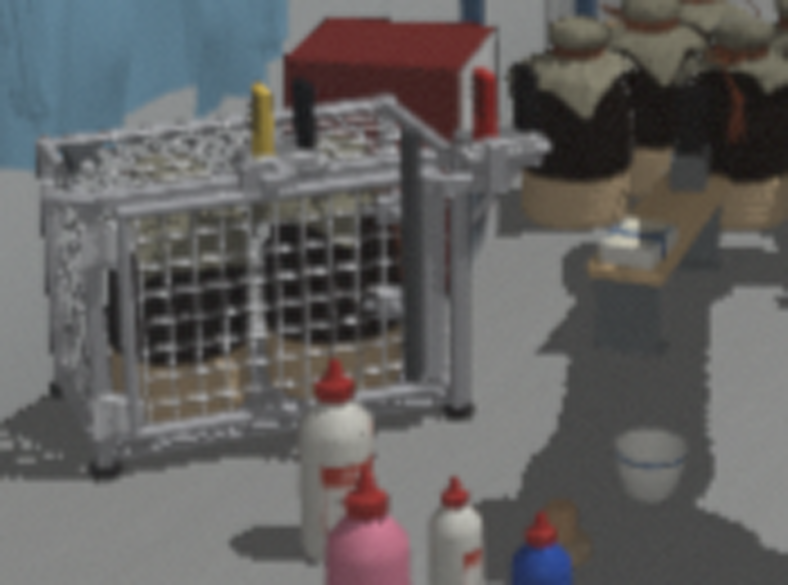

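The crops show, in raw top pixels: black main tab about (301.7,192.5), black safety tab (267.5,153.3), bar top (265,182), bottle nozzle (223,192), riser board corners (330,198), (333,214), (400,187), and the labels stack at (342,204). The stamp is at about (395,196).

Run:
```python
from h import *
np.set_printoptions(precision=1,suppress=True)
T=lambda x,y:(205+x/4,85+y/4)
S=lambda x,y:(180+x/4.5,140+y/4.5)
red,_=tri((293.8,186.4),(288.3,162.1));yel,_=tri((259.6,146.8),(238.2,166.7));print("red",red,"yel",yel,_)
for n,p in(("red",(293.8,186.4)),("blk",T(387,430)),("yel",(259.6,146.8)),("sblk",T(250,273))):print(n,onz("top",*p,240))
a,b=onz("top",*T(205,30),200),onz("top",*T(465,245),200);print("back",a,b,np.linalg.norm(a-b),np.degrees(np.arctan2(*(a-b)[1::-1])))
a,b=onz("top",*T(90,168),200),onz("top",*T(338,375),200);print("lintel",a,b,np.linalg.norm(a-b),np.degrees(np.arctan2(*(a-b)[1::-1])))
print("bartop",onz("top",*T(241,387),240))
print("bottle noz",onz("top",222.9,192,130),tri((222.9,192),(254,224.6)))
print("bottle body",onz("top",*T(78,438),95))
for n,p in(("L top",(503,448)),("Lbot",(513,517)),("R top",(778,407)),("stamp",(760,440))):print(n,onz("top",*T(*p),75))
print("labels",onz("top",*T(550,478),85),"slabels",)
print("cup",onz("top",408/1.5,355/1.5,30),"cork",onz("top",361/1.5,349/1.5,36),"counter",onz("top",228/1.5,367/1.5,20),"small",onz("top",213,224.2,90))
```

```text
red [ 539.3 -135.9  235.8] yel [660.  -37.6 231.8] 0.1989717568188897
red [ 538.8 -135.6  240. ]
blk [ 520.3 -158.4  240. ]
yel [658.4 -37.5 240. ]
sblk [638.6 -60.4 240. ]
back [835.7 -31.5 200. ] [ 664.4 -226.6  200. ] 259.6544787874642 48.70079596462314
lintel [729.1  58.5 200. ] [ 566.3 -127.   200. ] 246.86265205017466 48.74815275432288
bartop [554. -52. 240.]
bottle noz [536.   79.3 130. ] (array([538.4,  80.7, 112.6]), np.float64(1.8063183725686816))
bottle body [530.9  76.2  95. ]
L top [ 518.  -272.5   75. ]
Lbot [ 461.  -278.7   75. ]
R top [ 547.8 -501.1   75. ]
stamp [ 520.7 -484.9   75. ]
labels [ 491.9 -308.3   85. ] slabels
cup [391.2 -78.   30. ] cork [406.6  27.   36. ] counter [371.9 327.1  20. ] small [435.5 115.   90. ]
```

```bash
cat >> h.py <<'E'
def plan(tgt,yaw=None,n=8,grip=None,pre=()):
    """rows from the present pose to tgt (mm) with tool y at yaw deg (world)"""
    s=read_state();R=s["tool_rot"];p=s["position"].copy()
    a=np.arctan2(R[1,1],R[0,1]);d=0 if yaw is None else (np.radians(yaw)-a+np.pi/2)%np.pi-np.pi/2 if abs(yaw)>=360 else np.radians(yaw)-a
    d=(d+np.pi)%(2*np.pi)-np.pi
    tgt=np.asarray(tgt,float);rows=[]
    for i in range(n):
        yv=np.array([np.cos(a),np.sin(a),0]);zv=np.array([0,0,-1.]);xv=np.cross(yv,zv);M=np.c_[xv,yv,zv]
        q=((M.T@(tgt-p))/(n-i)/50).round(2);tw=round(-d/(n-i)/.1,2)
        p=p+M@(q*50);a-=tw*.1;d+=tw*.1
        rows.append((q.tolist(),tw))
    for r in rows: print(r)
    print("end",p.round(1),np.degrees(a).round(1))
def st():
    s=read_state();R=s["tool_rot"]
    print("t",s["clock"],"p",s["position"].round(1),"yaw",np.degrees(np.arctan2(R[1,1],R[0,1])).round(1),"tilt",R[:2,2].round(3),"F",s["wrist_force"].round(1),"w",round(s["width"],1),"ff",round(s["finger_force"],1))
E
python3 - <<'E'
from h import *
t=cv2.imread("top0raw.png");hsv=cv2.cvtColor(t,cv2.COLOR_BGR2HSV)
m=cv2.inRange(hsv,(10,60,50),(28,255,255));sub=np.zeros_like(m);sub[170:225,352:384]=m[170:225,352:384]
ys=[(x,np.flatnonzero(sub[:,x]).min(),np.flatnonzero(sub[:,x]).max()) for x in range(353,384,6)]
for x,a,b in ys: print(x,a,b,onz("top",x+.5,a,75).round(1),onz("top",x+.5,b+1,75).round(1))
plan((480,-300,380),-29.5,8)
E
```

```text
353 193 211 [ 529.8 -348.    75. ] [ 467.2 -345.6   75. ]
359 193 210 [ 529.5 -367.9   75. ] [ 470.1 -365.5   75. ]
365 192 209 [ 532.4 -387.8   75. ] [ 473.  -385.4   75. ]
371 191 208 [ 535.4 -407.8   75. ] [ 476.  -405.3   75. ]
377 190 207 [ 538.3 -427.8   75. ] [ 478.9 -425.2   75. ]
383 189 206 [ 541.3 -447.8   75. ] [ 481.8 -445.1   75. ]
([0.8, -0.45, -0.33], np.float64(-0.8))
([0.83, -0.39, -0.33], np.float64(-0.8))
([0.86, -0.32, -0.33], np.float64(-0.8))
([0.88, -0.25, -0.34], np.float64(-0.8))
([0.9, -0.18, -0.33], np.float64(-0.8))
([0.91, -0.11, -0.34], np.float64(-0.8))
([0.91, -0.04, -0.33], np.float64(-0.81))
([0.92, 0.04, -0.34], np.float64(-0.8))
end [ 480.2 -300.   380.2] -29.5
```

>>> move_arm(
  commands=[
    {"delta_pos":[0.8,-0.45,-0.33],"twist":-0.8,"grip":1},
    {"delta_pos":[0.83,-0.39,-0.33],"twist":-0.8,"grip":1},
    {"delta_pos":[0.86,-0.32,-0.33],"twist":-0.8,"grip":1},
    {"delta_pos":[0.88,-0.25,-0.34],"twist":-0.8,"grip":1},
    {"delta_pos":[0.9,-0.18,-0.33],"twist":-0.8,"grip":1},
    {"delta_pos":[0.91,-0.11,-0.34],"twist":-0.8,"grip":1},
    {"delta_pos":[0.91,-0.04,-0.33],"twist":-0.8,"grip":1},
    {"delta_pos":[0.92,0.04,-0.34],"twist":-0.8,"grip":1},
  ],
)

```text
clock: 1.1
position: [480.9, -299.0, 381.3]
tool_rot: [[0.491, 0.871, -0.001], [0.871, -0.491, 0.0], [-0.0, -0.001, -1.0]]
wrist_force: [1.1, -0.1, 0.3]
width: 87.0
finger_force: 0.0
```

```bash
python3 -c "
from h import *
st();plan((537,80,330),7.5,8)"
```

```text
t 1.1 p [ 480.9 -299.   381.3] yaw -29.4 tilt [-0.001  0.   ] F [ 1.1 -0.1  0.3] w 87.0 ff 0.0
([0.89, -0.34, 0.13], np.float64(-0.81))
([0.92, -0.27, 0.13], np.float64(-0.81))
([0.94, -0.2, 0.13], np.float64(-0.8))
([0.95, -0.12, 0.13], np.float64(-0.81))
([0.96, -0.04, 0.13], np.float64(-0.8))
([0.96, 0.04, 0.13], np.float64(-0.81))
([0.95, 0.11, 0.12], np.float64(-0.8))
([0.94, 0.19, 0.13], np.float64(-0.81))
end [537.2  80.2 329.8] 7.5
```

>>> move_arm(
  commands=[
    {"delta_pos":[0.89,-0.34,0.13],"twist":-0.8,"grip":1},
    {"delta_pos":[0.92,-0.27,0.13],"twist":-0.8,"grip":1},
    {"delta_pos":[0.94,-0.2,0.13],"twist":-0.8,"grip":1},
    {"delta_pos":[0.95,-0.12,0.13],"twist":-0.8,"grip":1},
    {"delta_pos":[0.96,-0.04,0.13],"twist":-0.8,"grip":1},
    {"delta_pos":[0.96,0.04,0.13],"twist":-0.8,"grip":1},
    {"delta_pos":[0.95,0.11,0.12],"twist":-0.8,"grip":1},
    {"delta_pos":[0.94,0.19,0.13],"twist":-0.8,"grip":1},
  ],
)

```text
clock: 2.1
position: [538.4, 80.0, 329.2]
tool_rot: [[-0.126, 0.992, -0.0], [0.992, 0.126, -0.0], [-0.0, -0.0, -1.0]]
wrist_force: [1.1, -0.1, -0.3]
width: 86.8
finger_force: 0.0
```

```bash
python3 -c "
from h import *
st();plan((537,80,94),7.5,7)
f=grab_frame('side')[:,:,::-1];cv2.imwrite('s1.png',f);crop(f,180,100,175,165,3.6,'pics/s1.png')"
```

```text
t 2.1 p [538.4  80.  329.2] yaw 7.2 tilt [-0. -0.] F [ 1.1 -0.1 -0.3] w 86.8 ff 0.0
([0.0, -0.0, 0.67], np.float64(-0.01))
([0.0, -0.0, 0.67], np.float64(-0.01))
([0.0, -0.01, 0.67], np.float64(-0.01))
([0.0, -0.0, 0.67], np.float64(-0.0))
([0.0, -0.01, 0.67], np.float64(-0.01))
([0.0, -0.0, 0.68], np.float64(-0.0))
([0.0, -0.01, 0.67], np.float64(-0.01))
end [536.9  79.8  94.2] 7.5
```

View pics/s1.png

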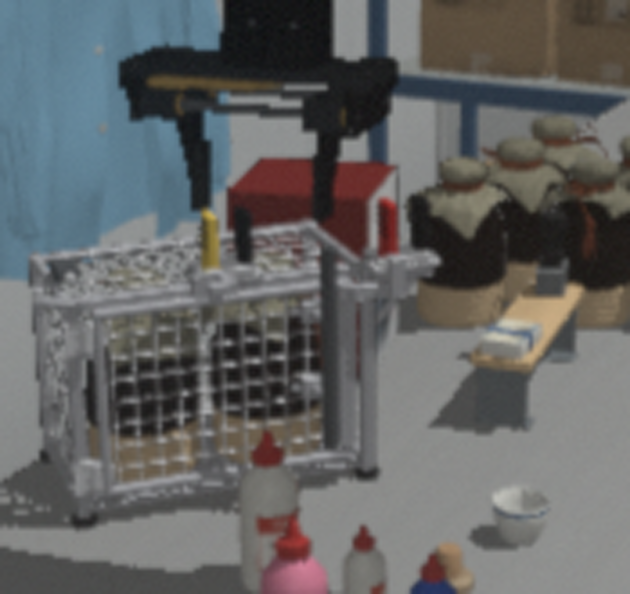

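The gripper sits centred over the large white bottle (fingertips at about x=200 and 323, nozzle at 267). Nothing is in the way, so I'll go down.

>>> move_arm(
  commands=[
    {"delta_pos":[0,0,0.7],"grip":1},
    {"delta_pos":[0,0,0.7],"grip":1},
    {"delta_pos":[0,0,0.7],"grip":1},
    {"delta_pos":[0,-0.01,0.7],"grip":1},
    {"delta_pos":[0,-0.01,0.7],"grip":1},
    {"delta_pos":[0,0,0.7],"grip":1},
    {"delta_pos":[0,0,0.5],"grip":1},
    {"delta_pos":[0,0,0],"grip":0},
  ],
  newtons=12,
)

```text
schema error: expected keys grip, delta_pos, twist
```

>>> move_arm(
  commands=[
    {"grip":-0.1},
    {"grip":-0.3},
    {"grip":-0.5},
    {"grip":-0.5},
    {"grip":-0.5},
    {"grip":-0.5},
    {"grip":-0.5},
    {"grip":-0.5},
  ],
  newtons=15,
)

```text
schema error: expected keys grip, delta_pos, twist
```

```bash
python3 -c "
from h import *
st();plan((480,80,400),7.5,8)"
```

```text
t 2.15 p [537.7  87.4 328.3] yaw 7.9 tilt [-0.001  0.003] F [-2.8  5.4 -0.9] w 87.0 ff 0.0
([0.0, -0.15, -0.18], np.float64(0.01))
([0.0, -0.14, -0.18], np.float64(0.01))
([0.0, -0.15, -0.18], np.float64(0.01))
([0.0, -0.14, -0.18], np.float64(0.01))
([0.0, -0.15, -0.18], np.float64(0.01))
([0.0, -0.14, -0.18], np.float64(0.01))
([0.0, -0.15, -0.18], np.float64(0.01))
([0.01, -0.14, -0.17], np.float64(0.0))
end [480.1  80.2 399.8] 7.5
```

>>> move_arm(
  commands=[
    {"delta_pos":[0,0,0],"twist":0,"grip":1},
    {"delta_pos":[0,0,0],"twist":0,"grip":1},
    {"delta_pos":[0,0,0.5],"twist":0,"grip":1},
    {"delta_pos":[0,0,0.5],"twist":0,"grip":1},
    {"delta_pos":[0,0,0.5],"twist":0,"grip":1},
    {"delta_pos":[0,0,0],"twist":0,"grip":1},
    {"delta_pos":[0,0,0],"twist":0,"grip":1},
    {"delta_pos":[0,0,0],"twist":0,"grip":1},
  ],
  newtons=15,
)

```text
clock: 3.15
position: [539.1, 78.4, 255.8]
tool_rot: [[-0.123, 0.992, 0.002], [0.992, 0.123, 0.0], [-0.0, 0.002, -1.0]]
wrist_force: [0.1, -0.3, -0.5]
width: 86.9
finger_force: 0.0
```

```bash
python3 -c "
from h import *
st();plan((537.5,80,94),7.5,6)"
```

```text
t 3.15 p [539.1  78.4 255.8] yaw 7.1 tilt [0.002 0.   ] F [ 0.1 -0.3 -0.5] w 86.9 ff 0.0
([0.01, -0.0, 0.54], np.float64(-0.01))
([0.01, -0.01, 0.54], np.float64(-0.01))
([0.0, -0.0, 0.54], np.float64(-0.01))
([0.01, -0.01, 0.54], np.float64(-0.02))
([0.0, -0.0, 0.54], np.float64(-0.01))
([0.01, -0.01, 0.54], np.float64(-0.02))
end [537.3  80.2  93.8] 7.5
```

>>> move_arm(
  commands=[
    {"delta_pos":[0.01,0,0.54],"twist":0,"grip":1},
    {"delta_pos":[0.01,-0.01,0.54],"twist":0,"grip":1},
    {"delta_pos":[0,0,0.54],"twist":0,"grip":1},
    {"delta_pos":[0.01,-0.01,0.54],"twist":0,"grip":1},
    {"delta_pos":[0,0,0.54],"twist":0,"grip":1},
    {"delta_pos":[0.01,0,0.54],"twist":0,"grip":1},
    {"delta_pos":[0,0,0],"twist":0,"grip":1},
    {"delta_pos":[0,0,0],"twist":0,"grip":0.3},
  ],
  newtons=15,
)

```text
clock: 4.15
position: [538.1, 80.6, 94.0]
tool_rot: [[-0.124, 0.992, 0.002], [0.992, 0.124, 0.0], [0.0, 0.002, -1.0]]
wrist_force: [-1.0, 0.1, 0.8]
width: 82.4
finger_force: 0.0
```

>>> move_arm(
  commands=[
    {"delta_pos":[0,0,0],"twist":0,"grip":0.1},
    {"delta_pos":[0,0,0],"twist":0,"grip":0},
    {"delta_pos":[0,0,0],"twist":0,"grip":-0.3},
    {"delta_pos":[0,0,0],"twist":0,"grip":-0.5},
    {"delta_pos":[0,0,0],"twist":0,"grip":-0.5},
    {"delta_pos":[0,0,0],"twist":0,"grip":-0.5},
    {"delta_pos":[0,0,-0.2],"twist":0,"grip":-0.5},
    {"delta_pos":[0,0,-0.2],"twist":0,"grip":-0.5},
  ],
  newtons=15,
)

```text
clock: 5.15
position: [537.1, 80.5, 113.1]
tool_rot: [[-0.124, 0.992, -0.0], [0.992, 0.124, 0.0], [0.0, -0.0, -1.0]]
wrist_force: [0.2, -0.1, -1.6]
width: 45.2
finger_force: 15.0
```

```bash
python3 -c "
from h import *
st();plan((480,80,400),7.5,8)"
```

```text
t 5.15 p [537.1  80.5 113.1] yaw 7.1 tilt [-0.  0.] F [ 0.2 -0.1 -1.6] w 45.2 ff 15.0
([0.02, -0.14, -0.72], np.float64(-0.01))
([0.02, -0.14, -0.72], np.float64(-0.01))
([0.02, -0.14, -0.72], np.float64(-0.01))
([0.01, -0.14, -0.72], np.float64(-0.01))
([0.02, -0.14, -0.71], np.float64(-0.01))
([0.02, -0.14, -0.72], np.float64(-0.01))
([0.01, -0.15, -0.71], np.float64(-0.0))
([0.02, -0.14, -0.72], np.float64(-0.01))
end [480.2  80.2 400.1] 7.5
```

>>> move_arm(
  commands=[
    {"delta_pos":[0.02,-0.14,-0.72],"twist":0,"grip":-0.5},
    {"delta_pos":[0.02,-0.14,-0.72],"twist":0,"grip":-0.5},
    {"delta_pos":[0.02,-0.14,-0.72],"twist":0,"grip":-0.5},
    {"delta_pos":[0.01,-0.14,-0.72],"twist":0,"grip":-0.5},
    {"delta_pos":[0.02,-0.14,-0.72],"twist":0,"grip":-0.5},
    {"delta_pos":[0.02,-0.14,-0.72],"twist":0,"grip":-0.5},
    {"delta_pos":[0.02,-0.14,-0.72],"twist":0,"grip":-0.5},
    {"delta_pos":[0.01,-0.14,-0.72],"twist":0,"grip":-0.5},
  ],
)

```text
clock: 6.15
position: [480.1, 80.7, 402.5]
tool_rot: [[-0.124, 0.992, 0.001], [0.992, 0.124, -0.0], [-0.0, 0.001, -1.0]]
wrist_force: [0.4, -0.1, -2.1]
width: 45.1
finger_force: 15.0
```

```bash
python3 -c "
from h import *
st();plan((480,-230,400),7.7,8);plan((503.5,-392,360),7.7,16)"
```

```text
t 6.15 p [480.1  80.7 402.5] yaw 7.1 tilt [ 0.001 -0.   ] F [ 0.4 -0.1 -2.1] w 45.1 ff 15.0
([-0.77, -0.1, 0.01], np.float64(-0.01))
([-0.77, -0.1, 0.01], np.float64(-0.01))
([-0.77, -0.1, 0.0], np.float64(-0.01))
([-0.77, -0.1, 0.01], np.float64(-0.01))
([-0.77, -0.1, 0.0], np.float64(-0.01))
([-0.77, -0.1, 0.01], np.float64(-0.02))
([-0.77, -0.1, 0.0], np.float64(-0.01))
([-0.77, -0.1, 0.01], np.float64(-0.02))
end [ 479.8 -229.9  400. ] 7.7
([-0.59, -0.04, 0.05], np.float64(-0.01))
([-0.59, -0.05, 0.05], np.float64(-0.01))
([-0.59, -0.05, 0.05], np.float64(-0.01))
([-0.59, -0.05, 0.05], np.float64(-0.01))
([-0.59, -0.05, 0.05], np.float64(-0.0))
([-0.59, -0.05, 0.05], np.float64(-0.01))
([-0.59, -0.05, 0.05], np.float64(-0.0))
([-0.59, -0.05, 0.06], np.float64(-0.01))
([-0.59, -0.05, 0.05], np.float64(-0.0))
([-0.59, -0.04, 0.06], np.float64(-0.01))
([-0.59, -0.05, 0.05], np.float64(-0.0))
([-0.59, -0.05, 0.06], np.float64(-0.01))
([-0.59, -0.04, 0.05], np.float64(-0.0))
([-0.59, -0.05, 0.06], np.float64(-0.01))
([-0.59, -0.04, 0.05], np.float64(-0.0))
([-0.59, -0.05, 0.06], np.float64(-0.01))
end [ 503.5 -392.2  360. ] 7.7
```

>>> move_arm(
  commands=[
    {"delta_pos":[-0.5,-0.07,0],"twist":0,"grip":-0.5},
    {"delta_pos":[-0.75,-0.1,0],"twist":0,"grip":-0.5},
    {"delta_pos":[-0.75,-0.1,0],"twist":0,"grip":-0.5},
    {"delta_pos":[-0.75,-0.1,0],"twist":0,"grip":-0.5},
    {"delta_pos":[-0.75,-0.1,0],"twist":0,"grip":-0.5},
    {"delta_pos":[-0.75,-0.1,0],"twist":0,"grip":-0.5},
    {"delta_pos":[-0.75,-0.1,0],"twist":0,"grip":-0.5},
    {"delta_pos":[-0.75,-0.05,0],"twist":0,"grip":-0.5},
  ],
)

```text
clock: 7.15
position: [480.3, -210.2, 401.4]
tool_rot: [[-0.124, 0.992, 0.001], [0.992, 0.124, -0.0], [-0.0, 0.001, -1.0]]
wrist_force: [1.2, 0.0, -0.9]
width: 45.2
finger_force: 15.0
```

```bash
python3 -c "
from h import *
st();plan((503.5,-392,300),7.7,6)"
```

```text
t 7.15 p [ 480.3 -210.2  401.4] yaw 7.1 tilt [ 0.001 -0.   ] F [ 1.2  0.  -0.9] w 45.2 ff 15.0
([-0.61, 0.0, 0.34], np.float64(-0.02))
([-0.61, 0.0, 0.34], np.float64(-0.02))
([-0.61, -0.0, 0.34], np.float64(-0.02))
([-0.61, -0.0, 0.34], np.float64(-0.01))
([-0.61, -0.0, 0.33], np.float64(-0.02))
([-0.61, -0.01, 0.34], np.float64(-0.01))
end [ 503.3 -391.8  299.9] 7.7
```

>>> move_arm(
  commands=[
    {"delta_pos":[-0.61,0,0.3],"twist":0,"grip":-0.5},
    {"delta_pos":[-0.61,0,0.3],"twist":-0.1,"grip":-0.5},
    {"delta_pos":[-0.61,0,0.3],"twist":0,"grip":-0.5},
    {"delta_pos":[-0.61,0,0.3],"twist":0,"grip":-0.5},
    {"delta_pos":[-0.61,0,0.3],"twist":0,"grip":-0.5},
    {"delta_pos":[-0.61,0,0.3],"twist":0,"grip":-0.5},
    {"delta_pos":[0,0,0.2],"twist":0,"grip":-0.5},
    {"delta_pos":[0,0,0],"twist":0,"grip":-0.5},
  ],
)

```text
clock: 8.15
position: [504.4, -389.7, 300.1]
tool_rot: [[-0.134, 0.991, -0.001], [0.991, 0.134, 0.002], [0.002, -0.001, -1.0]]
wrist_force: [0.2, -0.4, -1.1]
width: 45.1
finger_force: 15.0
```

```bash
python3 -c "
from h import *
st();plan((503.5,-392,172),7.7,7)
f=grab_frame('side')[:,:,::-1];crop(f,250,80,150,140,4,'pics/s2.png')"
```

```text
t 8.15 p [ 504.4 -389.7  300.1] yaw 7.7 tilt [-0.001  0.002] F [ 0.2 -0.4 -1.1] w 45.1 ff 15.0
([-0.01, -0.0, 0.37], np.float64(0.0))
([-0.01, -0.0, 0.37], np.float64(0.0))
([-0.0, -0.0, 0.36], np.float64(0.0))
([-0.01, -0.01, 0.37], np.float64(0.0))
([-0.0, -0.0, 0.36], np.float64(0.0))
([-0.01, -0.01, 0.37], np.float64(0.0))
([-0.0, -0.0, 0.36], np.float64(0.0))
end [ 503.6 -391.9  172.1] 7.7
```

View pics/s2.png

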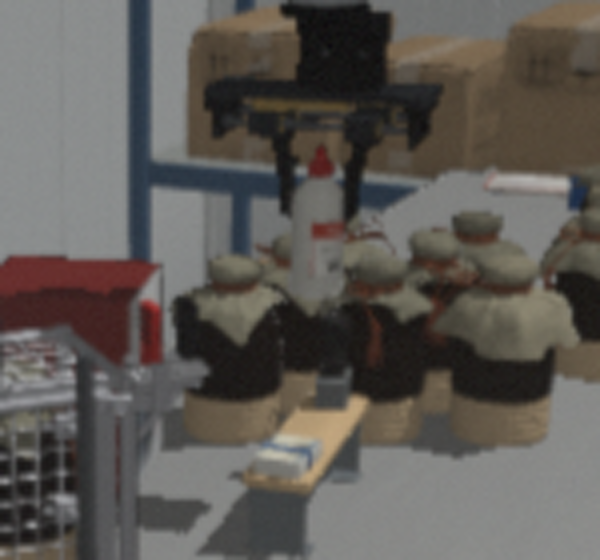

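The bottle hangs upright at (318,230), above the board between the stamp at (335,350) and the labels at (285,455). Lowering it.

>>> move_arm(
  commands=[
    {"delta_pos":[0,0,0.4],"twist":0,"grip":-0.5},
    {"delta_pos":[-0.01,0,0.4],"twist":0,"grip":-0.5},
    {"delta_pos":[-0.01,0,0.4],"twist":0,"grip":-0.5},
    {"delta_pos":[-0.01,0,0.4],"twist":0,"grip":-0.5},
    {"delta_pos":[0,0,0.4],"twist":0,"grip":-0.5},
    {"delta_pos":[0,0,0.3],"twist":0,"grip":-0.5},
    {"delta_pos":[0,0,0.2],"twist":0,"grip":-0.5},
    {"delta_pos":[0,0,0],"twist":0,"grip":-0.5},
  ],
)

```text
clock: 9.2
position: [504.4, -392.0, 174.8]
tool_rot: [[-0.134, 0.991, -0.001], [0.991, 0.134, 0.001], [0.001, -0.001, -1.0]]
wrist_force: [0.1, -1.0, -1.3]
width: 45.5
finger_force: 15.0
```

>>> move_arm(
  commands=[
    {"delta_pos":[0,0,0.02],"twist":0,"grip":-0.5},
    {"delta_pos":[0,0,0.02],"twist":0,"grip":-0.5},
    {"delta_pos":[0,0,0.02],"twist":0,"grip":-0.5},
    {"delta_pos":[0,0,0.02],"twist":0,"grip":-0.5},
    {"delta_pos":[0,0,0],"twist":0,"grip":-0.5},
    {"delta_pos":[0,0,0],"twist":0,"grip":-0.5},
    {"delta_pos":[0,0,0],"twist":0,"grip":-0.5},
    {"delta_pos":[0,0,0],"twist":0,"grip":-0.5},
  ],
)

```text
clock: 10.2
position: [504.7, -392.2, 171.6]
tool_rot: [[-0.134, 0.991, 0.0], [0.991, 0.134, -0.0], [-0.0, 0.0, -1.0]]
wrist_force: [-0.3, -0.0, -1.5]
width: 45.5
finger_force: 15.0
```

>>> move_arm(
  commands=[
    {"delta_pos":[0,0,0.02],"twist":0,"grip":-0.5},
    {"delta_pos":[0,0,0.02],"twist":0,"grip":-0.5},
    {"delta_pos":[0,0,0.01],"twist":0,"grip":-0.5},
    {"delta_pos":[0,0,0],"twist":0,"grip":-0.5},
    {"delta_pos":[0,0,0],"twist":0,"grip":-0.5},
    {"delta_pos":[0,0,0],"twist":0,"grip":-0.5},
    {"delta_pos":[0,0,0],"twist":0,"grip":-0.5},
    {"delta_pos":[0,0,0],"twist":0,"grip":-0.5},
  ],
)

```text
clock: 11.2
position: [504.7, -392.2, 169.1]
tool_rot: [[-0.134, 0.991, 0.0], [0.991, 0.134, 0.0], [0.0, 0.0, -1.0]]
wrist_force: [-0.4, 0.8, -1.6]
width: 45.5
finger_force: 15.0
```

>>> move_arm(
  commands=[
    {"delta_pos":[0,0,0.02],"twist":0,"grip":-0.5},
    {"delta_pos":[0,0,0.01],"twist":0,"grip":-0.5},
    {"delta_pos":[0,0,0],"twist":0,"grip":-0.5},
    {"delta_pos":[0,0,0],"twist":0,"grip":-0.5},
    {"delta_pos":[0,0,0],"twist":0,"grip":-0.5},
    {"delta_pos":[0,0,0],"twist":0,"grip":-0.5},
    {"delta_pos":[0,0,0],"twist":0,"grip":-0.5},
    {"delta_pos":[0,0,0],"twist":0,"grip":-0.5},
  ],
)

```text
clock: 12.2
position: [504.7, -392.3, 167.8]
tool_rot: [[-0.134, 0.991, 0.0], [0.991, 0.134, -0.0], [-0.0, 0.0, -1.0]]
wrist_force: [-0.7, 0.2, 2.6]
width: 45.5
finger_force: 15.0
```

Touchdown: the wrist force has gone positive. Releasing.

>>> move_arm(
  commands=[
    {"delta_pos":[0,0,0],"twist":0,"grip":0.06},
    {"delta_pos":[0,0,0],"twist":0,"grip":0.12},
    {"delta_pos":[0,0,0],"twist":0,"grip":0.3},
    {"delta_pos":[0,0,0],"twist":0,"grip":0.6},
    {"delta_pos":[0,0,0],"twist":0,"grip":1},
    {"delta_pos":[0,0,0],"twist":0,"grip":1},
    {"delta_pos":[0,0,0],"twist":0,"grip":1},
    {"delta_pos":[0,0,-0.1],"twist":0,"grip":1},
  ],
)

```text
clock: 13.2
position: [504.5, -392.1, 172.4]
tool_rot: [[-0.134, 0.991, -0.001], [0.991, 0.134, 0.0], [0.001, -0.001, -1.0]]
wrist_force: [-0.5, -0.1, -0.6]
width: 86.5
finger_force: 0.0
```

>>> move_arm(
  commands=[
    {"delta_pos":[0,0,-0.4],"twist":0,"grip":1},
    {"delta_pos":[0,0,-0.8],"twist":0,"grip":1},
    {"delta_pos":[0,0,-0.8],"twist":0,"grip":1},
    {"delta_pos":[0,0,-0.8],"twist":0,"grip":1},
    {"delta_pos":[0,0,-0.8],"twist":0,"grip":1},
    {"delta_pos":[0,0,-0.4],"twist":0,"grip":1},
    {"delta_pos":[0,0,0],"twist":0,"grip":1},
    {"delta_pos":[0,0,0],"twist":0,"grip":1},
  ],
)

```text
clock: 14.2
position: [504.4, -392.0, 372.0]
tool_rot: [[-0.134, 0.991, -0.001], [0.991, 0.134, 0.0], [0.001, -0.001, -1.0]]
wrist_force: [1.0, -0.6, -0.3]
width: 87.1
finger_force: 0.0
```

```bash
python3 -c "
from h import *
st();plan((529.5,-147,345),48.7,8)
f=grab_frame('side')[:,:,::-1];crop(f,250,80,150,140,4,'pics/s3.png')"
```

```text
t 14.2 p [ 504.4 -392.   372. ] yaw 7.7 tilt [-0.001  0.   ] F [ 1.  -0.6 -0.3] w 87.1 ff 0.0
([0.6, 0.14, 0.07], np.float64(-0.89))
([0.58, 0.2, 0.07], np.float64(-0.9))
([0.56, 0.25, 0.07], np.float64(-0.89))
([0.54, 0.3, 0.07], np.float64(-0.9))
([0.51, 0.34, 0.07], np.float64(-0.89))
([0.48, 0.39, 0.06], np.float64(-0.9))
([0.44, 0.43, 0.07], np.float64(-0.89))
([0.4, 0.47, 0.06], np.float64(-0.9))
end [ 529.7 -147.1  345. ] 48.7
```

View pics/s3.png

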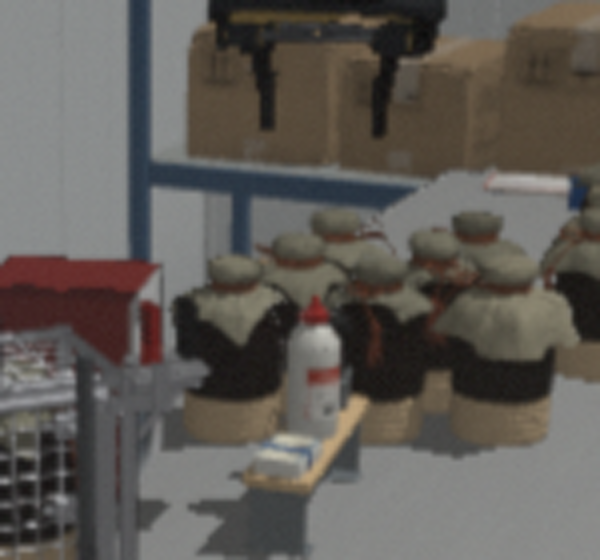

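The bottle stands on the board at (315,370), between the labels and the stamp. Next is the main catch.

>>> move_arm(
  commands=[
    {"delta_pos":[0.6,0.14,0.07],"twist":-0.89,"grip":0.7},
    {"delta_pos":[0.58,0.2,0.07],"twist":-0.9,"grip":0.7},
    {"delta_pos":[0.56,0.25,0.07],"twist":-0.89,"grip":0.7},
    {"delta_pos":[0.54,0.3,0.07],"twist":-0.9,"grip":0.7},
    {"delta_pos":[0.51,0.34,0.07],"twist":-0.89,"grip":0.7},
    {"delta_pos":[0.48,0.39,0.06],"twist":-0.9,"grip":0.7},
    {"delta_pos":[0.44,0.43,0.07],"twist":-0.89,"grip":0.7},
    {"delta_pos":[0.4,0.47,0.06],"twist":-0.9,"grip":0.7},
  ],
)

```text
clock: 15.25
position: [529.8, -145.8, 344.9]
tool_rot: [[-0.754, 0.657, -0.001], [0.657, 0.754, 0.0], [0.001, -0.0, -1.0]]
wrist_force: [0.8, -0.4, 0.4]
width: 73.8
finger_force: 0.0
```

>>> move_arm(
  commands=[
    {"delta_pos":[0,0,0],"twist":0,"grip":0.7},
    {"delta_pos":[0,0,0],"twist":0,"grip":0.7},
    {"delta_pos":[0,0,0],"twist":0,"grip":0.7},
    {"delta_pos":[0,0,0.2],"twist":0,"grip":0.7},
    {"delta_pos":[0,0,0.2],"twist":0,"grip":0.7},
    {"delta_pos":[0,0,0.2],"twist":0,"grip":0.7},
    {"delta_pos":[0,0,0],"twist":0,"grip":0.7},
    {"delta_pos":[0,0,0],"twist":0,"grip":0.7},
  ],
)

```text
clock: 16.25
position: [530.0, -147.3, 315.7]
tool_rot: [[-0.751, 0.66, 0.0], [0.66, 0.751, 0.0], [-0.0, 0.0, -1.0]]
wrist_force: [0.4, -0.3, 0.2]
width: 73.9
finger_force: 0.0
```

```bash
python3 -c "
from h import *
st();plan((529.5,-147,247),48.7,5)"
```

```text
t 16.25 p [ 530.  -147.3  315.7] yaw 48.7 tilt [0. 0.] F [ 0.4 -0.3  0.2] w 73.9 ff 0.0
([0.0, -0.0, 0.27], np.float64(0.0))
([0.0, -0.0, 0.28], np.float64(0.0))
([0.0, -0.0, 0.27], np.float64(0.0))
([0.01, -0.0, 0.28], np.float64(0.0))
([0.0, -0.0, 0.27], np.float64(0.0))
end [ 529.6 -147.   247.2] 48.7
```

>>> move_arm(
  commands=[
    {"delta_pos":[0,0,0.27],"twist":0,"grip":0.7},
    {"delta_pos":[0,0,0.28],"twist":0,"grip":0.7},
    {"delta_pos":[0,0,0.27],"twist":0,"grip":0.7},
    {"delta_pos":[0,0,0.28],"twist":0,"grip":0.7},
    {"delta_pos":[0,0,0.27],"twist":0,"grip":0.7},
    {"delta_pos":[0,0,0],"twist":0,"grip":0.5},
    {"delta_pos":[0,0,0],"twist":0,"grip":0.3},
    {"delta_pos":[0,0,0],"twist":0,"grip":0.1},
  ],
  newtons=20,
)

```text
clock: 17.25
position: [530.3, -147.3, 247.7]
tool_rot: [[-0.751, 0.66, 0.001], [0.66, 0.751, -0.0], [-0.001, 0.0, -1.0]]
wrist_force: [0.1, -0.5, -0.1]
width: 53.7
finger_force: 0.0
```

>>> move_arm(
  commands=[
    {"delta_pos":[0,0,0],"twist":0,"grip":0.0},
    {"delta_pos":[0,-0.02,0],"twist":0,"grip":-0.08},
    {"delta_pos":[0,-0.02,0],"twist":0,"grip":-0.15},
    {"delta_pos":[0,-0.02,0],"twist":0,"grip":-0.2},
    {"delta_pos":[0,-0.02,0],"twist":0,"grip":-0.3},
    {"delta_pos":[0,-0.02,0],"twist":0,"grip":-0.4},
    {"delta_pos":[0,0,0],"twist":0,"grip":-0.4},
    {"delta_pos":[0,0,0],"twist":0,"grip":-0.4},
  ],
  newtons=20,
)

```text
clock: 18.25
position: [527.0, -150.7, 247.3]
tool_rot: [[-0.752, 0.66, 0.001], [0.66, 0.752, 0.0], [-0.0, 0.001, -1.0]]
wrist_force: [4.3, 3.0, -0.3]
width: 27.6
finger_force: 20.0
```

```bash
python3 -c "
from h import *
st()
f=grab_frame('side')[:,:,::-1];crop(f,180,100,175,165,3.6,'pics/s4.png')"
```

```text
t 18.25 p [ 527.  -150.7  247.3] yaw 48.7 tilt [0.001 0.   ] F [ 4.3  3.  -0.3] w 27.6 ff 20.0
```

View pics/s4.png

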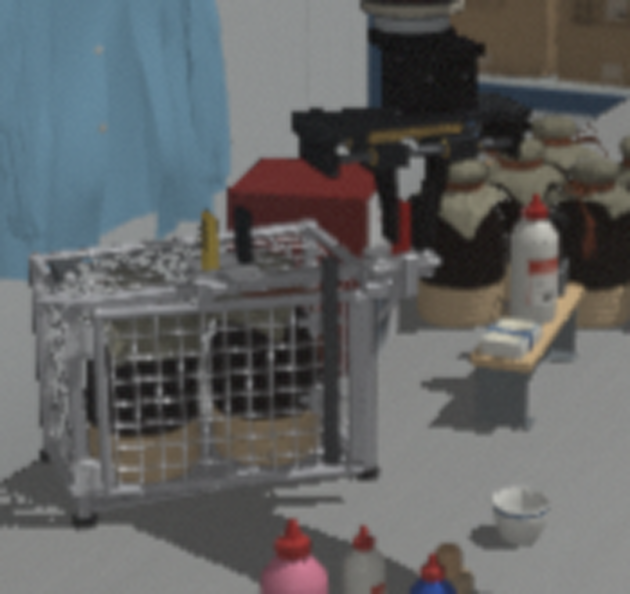

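The red tab is fully squeezed (27.6 mm) and the bar has shifted slightly, to (331,350), so the gate looks ajar. Now the safety catch.

>>> move_arm(
  commands=[
    {"delta_pos":[0,0.05,0],"twist":0,"grip":0.3},
    {"delta_pos":[0,0.05,0],"twist":0,"grip":0.7},
    {"delta_pos":[0,0,0],"twist":0,"grip":0.7},
    {"delta_pos":[0,0,0],"twist":0,"grip":0.7},
    {"delta_pos":[0,0,-0.3],"twist":0,"grip":0.7},
    {"delta_pos":[0,0,-0.5],"twist":0,"grip":0.7},
    {"delta_pos":[0,0,-0.5],"twist":0,"grip":0.7},
    {"delta_pos":[0,0,-0.2],"twist":0,"grip":0.7},
  ],
)

```text
clock: 19.3
position: [530.4, -147.6, 324.4]
tool_rot: [[-0.751, 0.66, 0.003], [0.66, 0.751, -0.001], [-0.003, 0.001, -1.0]]
wrist_force: [0.2, 0.2, -0.3]
width: 74.3
finger_force: 0.0
```

```bash
python3 -c "
from h import *
st();plan((649.5,-49,325),48.7,5)
t=grab_frame('top')[:,:,::-1];cv2.imwrite('t1.png',t)"
```

```text
t 19.3 p [ 530.4 -147.6  324.4] yaw 48.7 tilt [ 0.003 -0.001] F [ 0.2  0.2 -0.3] w 74.3 ff 0.0
([-0.1, 0.61, -0.0], np.float64(-0.0))
([-0.1, 0.61, -0.0], np.float64(-0.0))
([-0.1, 0.61, -0.0], np.float64(-0.0))
([-0.09, 0.61, -0.01], np.float64(-0.0))
([-0.1, 0.61, -0.0], np.float64(-0.0))
end [649.5 -49.2 324.9] 48.7
```

>>> move_arm(
  commands=[
    {"delta_pos":[-0.1,0.61,0],"twist":0,"grip":0.7},
    {"delta_pos":[-0.1,0.61,0],"twist":0,"grip":0.7},
    {"delta_pos":[-0.1,0.61,0],"twist":0,"grip":0.7},
    {"delta_pos":[-0.1,0.61,0],"twist":0,"grip":0.7},
    {"delta_pos":[-0.1,0.61,0],"twist":0,"grip":0.7},
    {"delta_pos":[0,0,0],"twist":0,"grip":0.7},
    {"delta_pos":[0,0,0],"twist":0,"grip":0.7},
    {"delta_pos":[0,0,0],"twist":0,"grip":0.7},
  ],
)

```text
clock: 20.35
position: [648.9, -50.4, 322.1]
tool_rot: [[-0.75, 0.661, -0.0], [0.661, 0.75, -0.001], [-0.0, -0.001, -1.0]]
wrist_force: [0.3, -0.2, 1.0]
width: 74.1
finger_force: 0.0
```

```bash
python3 -c "
from h import *
st();plan((649.5,-49,247),48.7,5)
t=cv2.imread('t1.png');crop(t,205,85,200,150,4,'pics/t1.png')"
```

```text
t 20.35 p [648.9 -50.4 322.1] yaw 48.6 tilt [-0.    -0.001] F [ 0.3 -0.2  1. ] w 74.1 ff 0.0
([0.0, 0.01, 0.3], np.float64(-0.0))
([0.0, 0.0, 0.3], np.float64(-0.0))
([0.0, 0.01, 0.3], np.float64(-0.0))
([0.0, 0.0, 0.3], np.float64(-0.01))
([0.01, 0.01, 0.3], np.float64(-0.0))
end [649.5 -48.9 247.1] 48.7
```

View pics/t1.png

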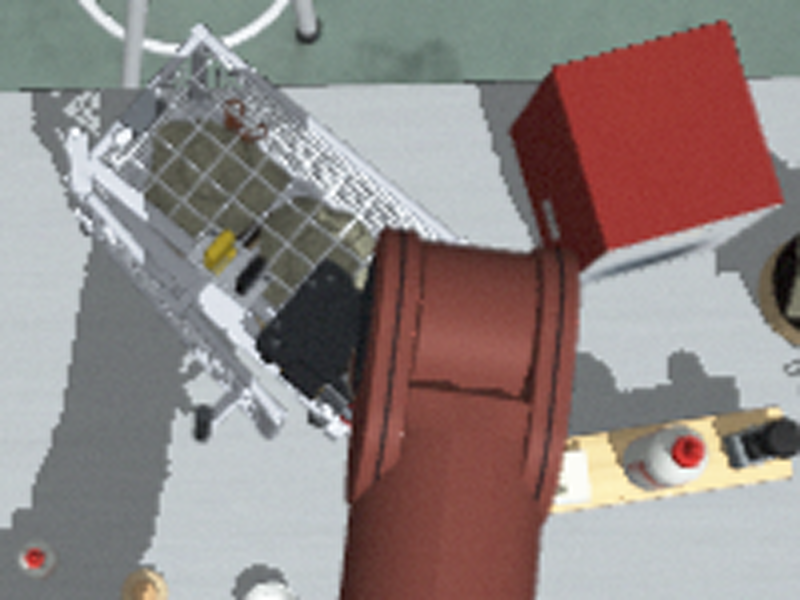

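The gate is ajar on the hook, with the bar top at about (205,410) in the crop against (241,387) before. The bottle stands on the riser. Squeezing the safety catch.

>>> move_arm(
  commands=[
    {"delta_pos":[0,0.01,0.3],"twist":0,"grip":0.7},
    {"delta_pos":[0,0,0.3],"twist":0,"grip":0.7},
    {"delta_pos":[0,0.01,0.3],"twist":0,"grip":0.7},
    {"delta_pos":[0,0,0.3],"twist":0,"grip":0.7},
    {"delta_pos":[0,0.01,0.3],"twist":0,"grip":0.7},
    {"delta_pos":[0,0,0],"twist":0,"grip":0.5},
    {"delta_pos":[0,0,0],"twist":0,"grip":0.3},
    {"delta_pos":[0,0,0],"twist":0,"grip":0.1},
  ],
  newtons=20,
)

```text
clock: 21.35
position: [650.7, -48.0, 247.8]
tool_rot: [[-0.751, 0.66, 0.001], [0.66, 0.751, -0.0], [-0.001, 0.001, -1.0]]
wrist_force: [-0.2, 0.1, -0.9]
width: 54.3
finger_force: 0.0
```

>>> move_arm(
  commands=[
    {"delta_pos":[0,0,0],"twist":0,"grip":0.0},
    {"delta_pos":[0,-0.02,0],"twist":0,"grip":-0.08},
    {"delta_pos":[0,-0.02,0],"twist":0,"grip":-0.15},
    {"delta_pos":[0,-0.02,0],"twist":0,"grip":-0.2},
    {"delta_pos":[0,-0.02,0],"twist":0,"grip":-0.3},
    {"delta_pos":[0,-0.02,0],"twist":0,"grip":-0.4},
    {"delta_pos":[0,0,0],"twist":0,"grip":-0.4},
    {"delta_pos":[0,0,0],"twist":0,"grip":-0.4},
  ],
  newtons=20,
)

```text
clock: 22.35
position: [646.1, -53.0, 247.2]
tool_rot: [[-0.75, 0.661, -0.002], [0.661, 0.75, -0.001], [0.001, -0.002, -1.0]]
wrist_force: [-5.2, -1.8, 5.5]
width: 27.5
finger_force: 20.0
```

>>> move_arm(
  commands=[
    {"delta_pos":[0,0,0],"twist":0,"grip":-0.4},
    {"delta_pos":[0,0,0],"twist":0,"grip":-0.4},
    {"delta_pos":[0,0.05,0],"twist":0,"grip":0.3},
    {"delta_pos":[0,0.05,0],"twist":0,"grip":0.7},
    {"delta_pos":[0,0,0],"twist":0,"grip":0.7},
    {"delta_pos":[0,0,0],"twist":0,"grip":0.7},
    {"delta_pos":[0,0,-0.5],"twist":0,"grip":0.7},
    {"delta_pos":[0,0,-0.9],"twist":0,"grip":0.7},
  ],
)

```text
clock: 23.35
position: [649.5, -48.4, 315.9]
tool_rot: [[-0.751, 0.66, -0.004], [0.66, 0.751, 0.0], [0.003, -0.002, -1.0]]
wrist_force: [1.4, -0.7, 0.8]
width: 72.6
finger_force: 0.0
```

```bash
python3 -c "
from h import *
st()
t=grab_frame('top')[:,:,::-1];s=grab_frame('side')[:,:,::-1]
cv2.imwrite('t2.png',t);cv2.imwrite('s2.png',s)
a=cv2.resize(t[130:230,200:320],None,fx=4,fy=4);b=cv2.resize(s[130:270,180:290],(314,400))
cv2.imwrite('pics/t2.png',np.hstack([a,b]))"
```

```text
t 23.35 p [649.5 -48.4 315.9] yaw 48.7 tilt [-0.004  0.   ] F [ 1.4 -0.7  0.8] w 72.6 ff 0.0
```

View pics/t2.png

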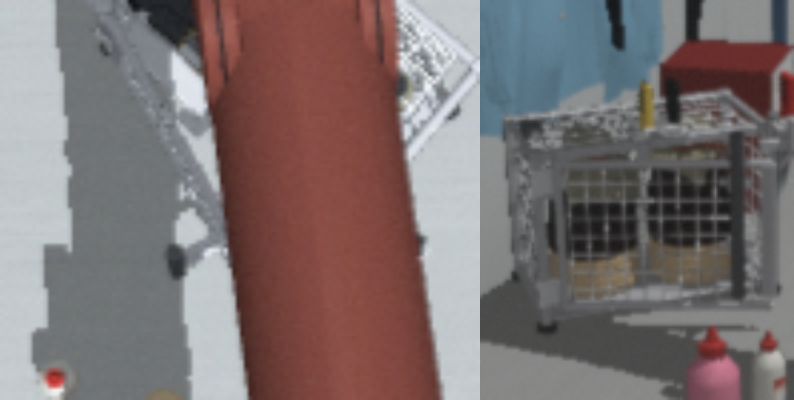

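The gate is free. The bar top is at about (178,247) in the left crop, i.e. raw top (244.5,191.8), and raw side (270,177).

```bash
python3 -c "
from h import *
np.set_printoptions(precision=1,suppress=True)
print(onz('top',244.5,191.5,240),tri((244.5,191.5),(270.4,176.6)))
t=cv2.imread('t2.png');g=cv2.cvtColor(t,cv2.COLOR_BGR2GRAY);print(g[184:202,238:252])
H=np.array([717,64.]);r=np.array([-163,-116.])
for th in(0,.15,.3,.35,.4):
  c,s=np.cos(th),np.sin(th);b=H+[c*r[0]+s*r[1],-s*r[0]+c*r[1]];print(th,b,proj('top',[*b,240]),proj('top',[*b,60]),proj('side',[*b,240]))
"
```

```text
[526.4   9.5 240. ] (array([525.8,   9. , 234.4]), np.float64(2.3393379075909464))
[[116 114 113 116 116 113 137 202 203 201 199 181 126 122]
 [115 113 119 115 115 135 194 197 198 201 202 200 180 113]
 [117 119 117 117 117 141 202 200 200 200 204 200 197 180]
 [116 116 117 114 115 138 202 203 202 199 200 205 202 187]
 [117 114 117 118 116 139 201 203 199 202 201 202 200 188]
 [116 114 114 115 115 136 200 199 200 200 200 199 193 156]
 [115 117 117 114 114 128 198 198 200 201 193 155 134 135]
 [113 115 113 109  77  74 108 153 193 154 128 127 136 123]
 [112 115 116  97  62  63  65  92 133 125 131 128 132 179]
 [115 115 111  87  67  64  64  75 112 126 123 118 152 230]
 [115 116 108  90  65  67  63  62  95 122 119 124 144 203]
 [114 113 114 104  51  55  47  57  95 127 128 159 191 200]
 [113 115 116 108  59  49  48  56 101 149 149 197 197 199]
 [117 115 115 112  74  48  49  59 124 193 197 197 200 201]
 [118 118 112 111  91  49  47  54 121 203 202 202 202 202]
 [115 116 117 115 107  75  66 113 192 202 203 200 200 200]
 [114 114 117 115 112 110 112 134 198 200 199 198 201 199]
 [114 114 118 116 113 114 116 137 199 199 200 199 200 200]]
0 [554. -52.] [265.3 181.8] [263.5 187.8] [271.3 167.5]
0.15 [538.5 -26.3] [256.6 187.2] [255.9 192.6] [271.9 170.6]
0.3 [527.    1.4] [247.3 191.2] [247.6 196.2] [270.9 173.8]
0.35 [524.1  10.9] [244.  192.3] [244.8 197.1] [270.2 174.9]
0.4 [521.7  20.6] [240.7 193.2] [241.9 197.9] [269.3 176. ]
```

```bash
python3 -c "
from h import *
plan((523,10.5,316),48.7,5)
H=np.array([717,64.]);r=np.array([-163,-116.])
# arc from th=.35 in 24 rows, tool yaw 48.7
yv=np.array([.66,.751]);xv=np.array([-.751,.66])
b=lambda th:H+np.array([np.cos(th)*r[0]+np.sin(th)*r[1],-np.sin(th)*r[0]+np.cos(th)*r[1]])
ths=np.linspace(.35,1.75,33)
for i in range(32):
  d=b(ths[i+1])-b(ths[i]);print(round(ths[i+1],2),b(ths[i+1]).round(0),(xv@d/50).round(2),(yv@d/50).round(2))
"
```

```text
([0.54, -0.16, 0.03], np.float64(-0.0))
([0.54, -0.17, 0.02], np.float64(-0.0))
([0.54, -0.16, 0.03], np.float64(-0.0))
([0.54, -0.17, 0.02], np.float64(-0.0))
([0.55, -0.16, 0.03], np.float64(-0.0))
end [523.1  10.7 315.8] 48.7
0.39 [522.  19.] 0.14 0.1
0.44 [520.  28.] 0.14 0.11
0.48 [519.  37.] 0.13 0.11
0.52 [518.  45.] 0.13 0.12
0.57 [517.  54.] 0.12 0.12
0.61 [517.  63.] 0.12 0.13
0.66 [517.  72.] 0.11 0.13
0.7 [518.  80.] 0.11 0.14
0.74 [519.  89.] 0.1 0.14
0.79 [520.  98.] 0.1 0.15
0.83 [521. 106.] 0.09 0.15
0.87 [523. 115.] 0.08 0.15
0.92 [526. 123.] 0.07 0.16
0.96 [529. 131.] 0.07 0.16
1.01 [532. 140.] 0.06 0.16
1.05 [535. 148.] 0.05 0.17
1.09 [539. 156.] 0.05 0.17
1.14 [543. 163.] 0.04 0.17
1.18 [548. 171.] 0.03 0.17
1.23 [553. 178.] 0.02 0.17
1.27 [558. 185.] 0.02 0.17
1.31 [563. 192.] 0.01 0.17
1.36 [569. 199.] 0.0 0.18
1.4 [575. 205.] -0.01 0.17
1.44 [581. 211.] -0.01 0.17
1.49 [588. 217.] -0.02 0.17
1.53 [595. 222.] -0.03 0.17
1.57 [602. 227.] -0.04 0.17
1.62 [609. 232.] -0.04 0.17
1.66 [616. 237.] -0.05 0.17
1.71 [624. 241.] -0.06 0.16
1.75 [632. 245.] -0.07 0.16
```

>>> move_arm(
  commands=[
    {"delta_pos":[0.54,-0.16,0],"twist":0,"grip":0.5},
    {"delta_pos":[0.54,-0.16,0],"twist":0,"grip":0.5},
    {"delta_pos":[0.54,-0.17,0],"twist":0,"grip":0.5},
    {"delta_pos":[0.54,-0.16,0],"twist":0,"grip":0.5},
    {"delta_pos":[0.54,-0.17,0],"twist":0,"grip":0.5},
    {"delta_pos":[0,0,0],"twist":0,"grip":0.5},
    {"delta_pos":[0,0,0],"twist":0,"grip":0.5},
    {"delta_pos":[0,0,0],"twist":0,"grip":0.5},
  ],
)

```text
clock: 24.45
position: [522.4, 9.7, 316.8]
tool_rot: [[-0.751, 0.661, -0.0], [0.661, 0.751, 0.0], [0.0, 0.0, -1.0]]
wrist_force: [0.2, 0.4, 0.9]
width: 65.2
finger_force: 0.0
```

```bash
python3 -c "
from h import *
st();plan((523,10.5,229),48.7,5)"
```

```text
t 24.45 p [522.4   9.7 316.8] yaw 48.7 tilt [-0.  0.] F [0.2 0.4 0.9] w 65.2 ff 0.0
([0.0, 0.0, 0.35], np.float64(-0.0))
([0.0, 0.01, 0.35], np.float64(-0.0))
([0.0, 0.0, 0.35], np.float64(-0.0))
([0.0, 0.01, 0.35], np.float64(-0.0))
([0.0, 0.0, 0.36], np.float64(-0.01))
end [523.1  10.4 228.8] 48.7
```

>>> move_arm(
  commands=[
    {"delta_pos":[0,0,0.35],"twist":0,"grip":0.5},
    {"delta_pos":[0,0.01,0.35],"twist":0,"grip":0.5},
    {"delta_pos":[0,0,0.35],"twist":0,"grip":0.5},
    {"delta_pos":[0,0.01,0.35],"twist":0,"grip":0.5},
    {"delta_pos":[0,0,0.35],"twist":0,"grip":0.5},
    {"delta_pos":[0,0,0],"twist":0,"grip":0.2},
    {"delta_pos":[0,0,0],"twist":0,"grip":-0.2},
    {"delta_pos":[0,0,0],"twist":0,"grip":-0.5},
  ],
  newtons=20,
)

```text
clock: 25.45
position: [523.0, 11.0, 230.4]
tool_rot: [[-0.751, 0.66, 0.001], [0.66, 0.751, -0.0], [-0.001, 0.001, -1.0]]
wrist_force: [-0.2, 0.2, -0.4]
width: 43.1
finger_force: 0.0
```

>>> move_arm(
  commands=[
    {"delta_pos":[0,0,0],"twist":0,"grip":-0.8},
    {"delta_pos":[0,0,0],"twist":0,"grip":-1},
    {"delta_pos":[0,0,0],"twist":0,"grip":-1},
    {"delta_pos":[0,0,0],"twist":0,"grip":-1},
    {"delta_pos":[0,0,0],"twist":0,"grip":-1},
    {"delta_pos":[0,0,0],"twist":0,"grip":-1},
    {"delta_pos":[0,0,0],"twist":0,"grip":-1},
    {"delta_pos":[0,0,0],"twist":0,"grip":-1},
  ],
  newtons=20,
)

```text
clock: 26.45
position: [523.9, 11.6, 230.1]
tool_rot: [[-0.751, 0.66, 0.003], [0.66, 0.751, 0.001], [-0.002, 0.003, -1.0]]
wrist_force: [5.8, 2.1, -2.2]
width: 13.0
finger_force: 20.0
```

The bar is gripped. Swinging the gate.

>>> move_arm(
  commands=[
    {"delta_pos":[0.14,0.1,0],"twist":0,"grip":-1},
    {"delta_pos":[0.14,0.11,0],"twist":0,"grip":-1},
    {"delta_pos":[0.13,0.11,0],"twist":0,"grip":-1},
    {"delta_pos":[0.13,0.12,0],"twist":0,"grip":-1},
    {"delta_pos":[0.12,0.12,0],"twist":0,"grip":-1},
    {"delta_pos":[0.12,0.13,0],"twist":0,"grip":-1},
    {"delta_pos":[0.11,0.13,0],"twist":0,"grip":-1},
    {"delta_pos":[0.11,0.14,0],"twist":0,"grip":-1},
  ],
  newtons=25,
)

```text
clock: 27.45
position: [515.8, 80.5, 229.8]
tool_rot: [[-0.751, 0.66, -0.002], [0.66, 0.751, -0.001], [0.001, -0.002, -1.0]]
wrist_force: [-3.8, -1.4, 6.8]
width: 13.3
finger_force: 25.0
```

>>> move_arm(
  commands=[
    {"delta_pos":[0.1,0.15,0],"twist":0,"grip":-1},
    {"delta_pos":[0.09,0.15,0],"twist":0,"grip":-1},
    {"delta_pos":[0.08,0.16,0],"twist":0,"grip":-1},
    {"delta_pos":[0.08,0.16,0],"twist":0,"grip":-1},
    {"delta_pos":[0.07,0.16,0],"twist":0,"grip":-1},
    {"delta_pos":[0.07,0.16,0],"twist":0,"grip":-1},
    {"delta_pos":[0.06,0.16,0],"twist":0,"grip":-1},
    {"delta_pos":[0.05,0.17,0],"twist":0,"grip":-1},
  ],
)

```text
clock: 28.45
position: [534.3, 148.5, 229.5]
tool_rot: [[-0.752, 0.659, -0.003], [0.659, 0.752, -0.001], [0.002, -0.003, -1.0]]
wrist_force: [-5.9, -0.2, 6.0]
width: 13.2
finger_force: 25.0
```

>>> move_arm(
  commands=[
    {"delta_pos":[0.05,0.17,0],"twist":0,"grip":-1},
    {"delta_pos":[0.04,0.17,0],"twist":0,"grip":-1},
    {"delta_pos":[0.03,0.17,0],"twist":0,"grip":-1},
    {"delta_pos":[0.02,0.17,0],"twist":0,"grip":-1},
    {"delta_pos":[0.02,0.17,0],"twist":0,"grip":-1},
    {"delta_pos":[0.01,0.17,0],"twist":0,"grip":-1},
    {"delta_pos":[0,0.18,0],"twist":0,"grip":-1},
    {"delta_pos":[-0.01,0.17,0],"twist":0,"grip":-1},
  ],
)

```text
clock: 29.45
position: [575.3, 205.0, 229.5]
tool_rot: [[-0.752, 0.66, -0.001], [0.66, 0.752, 0.0], [0.001, -0.0, -1.0]]
wrist_force: [-5.8, 1.6, 4.2]
width: 13.2
finger_force: 25.0
```

>>> move_arm(
  commands=[
    {"delta_pos":[-0.01,0.17,0],"twist":0,"grip":-1},
    {"delta_pos":[-0.02,0.17,0],"twist":0,"grip":-1},
    {"delta_pos":[-0.03,0.17,0],"twist":0,"grip":-1},
    {"delta_pos":[-0.04,0.17,0],"twist":0,"grip":-1},
    {"delta_pos":[-0.04,0.17,0],"twist":0,"grip":-1},
    {"delta_pos":[-0.05,0.17,0],"twist":0,"grip":-1},
    {"delta_pos":[-0.06,0.16,0],"twist":0,"grip":-1},
    {"delta_pos":[0,0,0],"twist":0,"grip":-1},
  ],
)

```text
clock: 30.45
position: [624.1, 240.5, 229.4]
tool_rot: [[-0.751, 0.66, -0.0], [0.66, 0.751, 0.0], [0.0, 0.0, -1.0]]
wrist_force: [-3.0, 0.2, 1.5]
width: 13.1
finger_force: 25.0
```

```bash
python3 -c "
from h import *
st()
t=grab_frame('top')[:,:,::-1];s=grab_frame('side')[:,:,::-1]
a=cv2.resize(t[90:260,140:400],None,fx=1.7,fy=1.7);b=cv2.resize(s[120:270,180:380],(352,289))
cv2.imwrite('pics/t3.png',np.hstack([a,b]))
p=s and 0 if False else read_state()['position'];d=p[:2]-[717,64];print(1.5708*0+(np.radians(-144.6+360)-np.arctan2(d[1],d[0])%(2*np.pi)),np.linalg.norm(d))"
```

```text
t 30.45 p [624.1 240.5 229.4] yaw 48.7 tilt [-0.  0.] F [-3.   0.2  1.5] w 13.1 ff 25.0
1.701173945838533 199.41418768820097
```

View pics/t3.png

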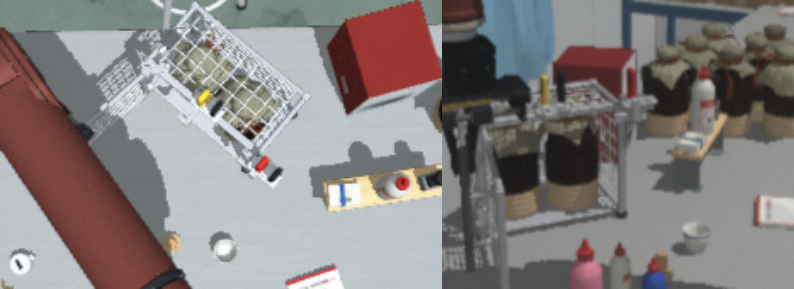

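The gate stands about 1.70 rad open and the gripper is holding the bar. The bottle is upright on the riser, and the cup, cork and counter haven't moved.

```bash
python3 -c "
from rig import *
print(finish_job())"
```

```text
the job is handed in; nothing more can be done
None
```

The job is handed in, though no verdict came back: the bottle stands on the riser, both catches were squeezed in order, and the gate is held by its pull bar at about 1.70 rad, after about 30 s on the robot clock.

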